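# Rock the tight stopper out of the varnish jar

### The arm

A 6-joint arm with a two-finger parallel gripper is mounted at the origin on the work surface. World frame = base frame: x ahead of the robot, y to its left, z up, the work surface at z = 0. Lengths are in m, angles in rad, forces in N, time in s.
With the tool pointing down it reaches from about 0.375 to 0.925 m from the base axis. Payload 5.7 kg.
Tool frame: the origin (TCP) lies midway between the tips of the shut fingers; the grasp point (between the pads) lies 19 mm behind it; z points along the fingers, y is the line along which they close (so a half turn about z gives the same grasp; the last joint's range is limited). The gripper opens to 88 mm and grips with 3 to 60 N. Pads are 20 mm wide; open, the fingers measure 115 mm over their backs; the gripper's body (75 mm by 178 mm) begins 61 mm behind the grasp point.
Start: joints at [-1.256, 0.359, 1.51, -0, 1.272, -0.115], TCP at [0.25, -0.545, 0.223] pointing down, gripper open.
Joint ranges: [-2.97, 2.97], [-1.01, 2.36], [0.21, 2.38], [-0.96, 4.11], [0.2, 2.71], [-2.98, 2.98]. Speed limits (rad/s): [2.39, 2.39, 3.14, 3.14, 3.14, 3.14].

### API

Orientations are given as a unit quaternion [x, y, z, w].
In Python, from bench import move_ptp, servo_line, goto_joints, move_gripper, sleep, inverse_kinematics, capture, PlanningError, close_job, spot_in, silhouettes, current_clock, current_joint_pos, current_qvel, current_joint_torque, current_position, current_orientation, current_force, current_torque, current_finger_gap, current_grip_force gives the robot as it stands. Calls block until the motion is done:
- move_ptp(position, orientation): joint-space move of the TCP to a pose.
- servo_line(position, orientation=None, rate=0.15, contact_N=None): straight line of the TCP; orientation=None keeps the orientation; rate is the mean speed in m/s. With contact_N (N) it stops when the force on the tool has changed by that much, and returns True; else False.
- goto_joints(angles): joint-space move.
- move_gripper(opening): finger opening in m; the grip force is fixed at half the most; returns when the fingers have stopped.
- sleep(seconds).
- inverse_kinematics(position, orientation): joint angles nearest the present ones, or None.
- capture(name): name is "scene" or "top" or "wrist"; returns a dict with "image" (400x640x3 uint8, blue, green, red), "range_z" (400x640 float32, m along the optical axis (not along the pixel's ray), 0 where there is no reading), "intrinsics" (3x3 intrinsics, pixels), "k1" (the pictures are not rectified: a ray, as slopes to the right and down, at radius r is drawn at 1 + k1 r^2 times it, then the intrinsics apply), "R" (3x3) and "t" (3): a world point X has camera coordinates R X + t. Camera axes: x right, y down, z forward; pixel columns grow to the right and rows downward; lengths in m; the calibration is good to about 2 mm. A picture is of the moment at which its call begins.
A pose or a line that the arm cannot do raises PlanningError and nothing moves.
- close_job(): hands the job in; it is judged then, once.
Trained networks look in the newest picture that a camera, given by its name, has taken for a name from the list of things; names that differ only in an ending like _2 or _b are one class to them, and where a whole thing is asked for, a point or a joint stands for the part that bears it (a point fixed in the world has none). Each returns a list of dicts, best first, with "conf" (0 to 1); they miss things now and then, are a little off and sometimes report something else, mostly with a low value. They report only what shows in the picture. A call takes as long as a camera call.
- spot_in(camera, query): "xy" ([column, row] in pixels, amid what is visible of it).
- silhouettes(camera, query): "region" (400x640 bool, what is visible of it) and "xy" ([column, row] in pixels, amid what is visible of it).
Readings, each from a call of its own:
- current_clock(): time.
- current_joint_pos(): joint angles.
- current_qvel(): joint speeds.
- current_joint_torque(): joint torques, N m.
- current_position(): TCP position.
- current_orientation(): TCP orientation.
- current_force(): force on the tool from outside, world axes, zero at the start.
- current_torque(): the same for the moment, N m.
- current_finger_gap(): finger opening in m.
- current_grip_force(): force on a finger pad.
Only numpy, scipy, OpenCV 4.12 (cv2) and the standard library are available. Lean on these libraries where they do the work, as an engineer would, in place of code of your own. Each camera call takes 0.05 s, during which the arm holds its last target. There are 200 camera calls.

### The job

Open the blue varnish jar for the violin maker: its stopper is stuck, so rock it side to side along its long grip while lifting lightly until it comes free, and do not let the jar be pulled up out of its wooden foot. Then set the stopper down in the plywood tray without dropping it, let go, and leave the white jar and the hand tools where they are.

Things in the scene. Friction and masses are not known exactly. Their poses are not given: they have to be found in the camera images.
- jar (a joint): How far (m) the blue jar has been lifted in its foot: 0 = fully down (the start), grows upward. It slides up and down only, cannot turn or tip. About 18 N of pull lifts it (1.6 kg); let go, it sinks back. Pulling the stopper straight would take over 30 N, so the jar would come up with it; it must never rise more than 8 mm.
- jar_rim (a point): Centre of the rim of the blue stoneware jar's neck, about 150 mm above the bench (moves with the jar). z up; y is the direction in which the stopper rocks, along the long side of its grip. The jar is 84 mm across, its neck 50 mm, the bore 38 mm.
- stopper: Stopper, 74 mm tall, 60 g. Origin at the centre of its foot, z up. Cork shank 24 mm wide at the foot, 32 mm at 30 mm; pale wooden collar 36 mm wide to 35 mm; pale wooden rectangular grip from 35 to 74 mm, 38 mm long (y), 20 mm thick (x). Seated: upright, foot 22 mm below the rim, y along the rim's y. Keep the fingertips about 12 mm above the rim so they clear it when rocking.
- stopper_top (a point): Centre of the top face of the stopper's grip, 74 mm above the stopper's origin along its z.
- foot: Fixed dark wooden disc, 120 mm wide, 40 mm high, in whose well the blue jar stands. Origin at the centre of its underside, on the bench.
- tray: Fixed open plywood tray with grey felt floor, 150 mm (its x) by 130 mm (its y) outside, walls 6 mm thick and 26 mm high, floor 6 mm above the bench. Origin at the centre of its underside.
- spare_jar: White stoneware jar with a red band and a short round cork, loose, 84 mm across, 167 mm tall, 0.9 kg: leave alone. Origin at the centre of its underside.
- gouge_a: Nearest the middle of three loose gouges with a wooden handle lying on the bench to the robot's right, about 230 mm long, 29 mm thick: leave alone. Origin on the bench under its handle.
- thumb_plane: Loose small brass plane, 50 x 22 x 28 mm, on the bench to the robot's left: leave alone. Origin at the centre of its underside.
- spool_clamp: Loose wooden spool clamp standing upright, 36 mm wide, 66 mm tall, on the robot's right: leave alone. Origin at the centre of its underside.
- jar_grip (a point): Point on the axis 10 mm below the rim. Here sprung cork linings press the shank on its +y and -y sides, 13 mm off the axis, some 27 N each. Tilting the stopper about this point's x axis, 0.25 rad each way at most, makes them slip; lifting up to 4 mm during each full swing then walks it out with little pull. They let go once it has risen about 13 mm.
- gouge_b: Middle one of the three loose gouges on the robot's right, wooden handle, 210 to 240 mm long, 29 mm thick: leave alone. Origin on the bench under its handle.
- gouge_c: Outermost of the three loose gouges on the robot's right, wooden handle, 210 to 240 mm long, 29 mm thick: leave alone. Origin on the bench under its handle.

How it is judged:
On the way, in this order (a step that is already met when the one before it is completed fails the run):
1. the stopper has been tilted by more than 0.06 rad while still in the neck (foot more than 10 mm below the rim) (angle between stopper's own z axis and vertical above 0.06 rad and z of stopper in the frame of jar_rim below -0.01 m), for 0.05 s.
2. the fingers hold the stopper with its foot above the rim, the jar down in its foot (within 4 mm) (z of stopper in the frame of jar_rim above 0.003 m and value of joint jar below 0.004 m and contact force between the fingers and stopper above 0.5 N), for 0.2 s.
3. the stopper touches the tray, inside it, while the fingers still hold it (set down, not dropped) (contact force between stopper and tray above 0.1 N and contact force between the fingers and stopper above 0.5 N and z of stopper in the frame of tray below 0.05 m), for 0.1 s.
At the end, for the whole second after the job is handed in: The stopper rests in the tray, standing, lying or leaning on a wall: its foot is inside the walls no more than 35 mm above the tray's underside, its top no more than 10 mm outside the tray's outline, and it is still (under 20 mm/s); the jar stands down in its foot within 3 mm (x of stopper in the frame of tray between -0.072 and 0.072 m and y of stopper in the frame of tray between -0.062 and 0.062 m and x of stopper_top in the frame of tray between -0.085 and 0.085 m and y of stopper_top in the frame of tray between -0.075 and 0.075 m and z of stopper in the frame of tray below 0.035 m and linear speed of stopper below 0.02 m/s and value of joint jar below 0.003 m); the robot touches nothing.
It fails at once if the jar is lifted more than 8 mm in its foot (value of joint jar above 0.008 m).
It fails at once if the white jar is moved more than 15 mm (distance of spare_jar from where it was at the start of the episode above 0.015 m).
It fails at once if a hand tool (a gouge, the brass plane or the spool clamp) is moved more than 30 mm (distance of any of gouge_a, thumb_plane, spool_clamp, gouge_b, gouge_c from where it was at the start of the episode above 0.03 m).
It also fails if it takes over 54 s, if anything falls off the work surface, if the arm or the gripper's body presses on something with over 40 N, if the wrist force passes 120 N, or if a joint passes its speed limit or range.

## Working session

There is one attempt and no reset: what is moved stays moved. The work goes in short steps, each a Python script; the robot and the scene stay as the last script left them, time stands still between calls to the robot, and variables do not carry over. Pictures are saved under pics/ and viewed, at most 10 in all, crops included, and the job is handed in when it is done.

```bash
mkdir -p pics; ls; cat > h.py <<'E'
import numpy as np, cv2
from bench import *
def world(c,uv,z=None):
    """pixels (n,2) + depth (n) -> world"""
    K,k1=c["intrinsics"],c["k1"]
    uv=np.asarray(uv,float).reshape(-1,2)
    s=cv2.undistortPoints(uv.reshape(-1,1,2),np.array(K,float),np.array([k1,0,0,0,0.])).reshape(-1,2)
    if z is None:
        i=uv.round().astype(int); z=c["range_z"][i[:,1],i[:,0]]
    P=np.c_[s,np.ones(len(s))]*np.asarray(z)[:,None]
    return (P-c["t"])@np.array(c["R"])
def region(c,m):
    m=m&(c["range_z"]>0); v,u=np.nonzero(m)
    return world(c,np.c_[u,v])
E
python3 - <<'E'
from h import *
for n in ("scene","top"):
    c=capture(n); cv2.imwrite(f"pics/{n}0.png",c["image"])
    print(n,"cam at",-np.array(c["R"]).T@c["t"])
    for q in ("stopper","jar","foot","tray","spare_jar","thumb_plane","spool_clamp","gouge_a"):
        for d in silhouettes(n,q)[:3 if 'gouge' in q else 2]:
            P=region(c,d["region"])
            if len(P): print(q,round(d["conf"],2),np.round(d["xy"]),len(P),"lo",np.percentile(P,2,axis=0).round(3),"hi",np.percentile(P,98,axis=0).round(3))
print(current_clock())
E
```

```text
pics
scene cam at [1.26603823 0.0084001  1.18283761]
stopper 0.62 [331. 203.] 238 lo [ 0.498 -0.025  0.144] hi [0.528 0.012 0.204]
jar 0.74 [468. 218.] 127 lo [0.4   0.395 0.001] hi [0.437 0.434 0.031]
jar 0.66 [331. 226.] 814 lo [ 0.496 -0.046  0.041] hi [0.554 0.032 0.151]
foot 0.92 [335. 235.] 1493 lo [ 0.461 -0.06  -0.001] hi [0.57 0.05 0.15]
tray 0.55 [411. 229.] 2036 lo [0.401 0.164 0.001] hi [0.55  0.293 0.028]
spare_jar 0.73 [333. 203.] 247 lo [ 0.355 -0.025 -0.   ] hi [0.528 0.013 0.204]
spare_jar 0.68 [258. 216.] 1071 lo [ 0.46  -0.256  0.009] hi [ 0.515 -0.182  0.168]
thumb_plane 0.29 [182. 214.] 355 lo [ 0.369 -0.482  0.013] hi [ 0.559 -0.46   0.029]
spool_clamp 0.68 [227. 186.] 224 lo [ 0.322 -0.384 -0.002] hi [ 0.367 -0.342  0.072]
gouge_a 0.87 [183. 216.] 417 lo [ 0.367 -0.493 -0.001] hi [ 0.566 -0.46   0.029]
gouge_a 0.69 [166. 220.] 519 lo [ 0.375 -0.543 -0.001] hi [ 0.606 -0.502  0.029]
top cam at [ 0.34361431 -0.04968675  1.58976616]
jar 0.89 [323. 178.] 500 lo [ 0.471 -0.041  0.042] hi [0.547 0.034 0.175]
foot 0.81 [324. 178.] 1057 lo [ 0.454 -0.057 -0.001] hi [0.565 0.052 0.168]
foot 0.32 [387. 189.] 617 lo [ 0.433 -0.253  0.017] hi [ 0.508 -0.179  0.171]
tray 0.9 [250. 187.] 1891 lo [ 0.401  0.166 -0.001] hi [0.547 0.294 0.03 ]
spare_jar 0.94 [386. 189.] 600 lo [ 0.433 -0.254  0.043] hi [ 0.506 -0.18   0.171]
thumb_plane 0.48 [192. 203.] 98 lo [0.4   0.396 0.007] hi [0.436 0.439 0.031]
thumb_plane 0.19 [248. 185.] 1857 lo [ 0.402  0.167 -0.   ] hi [0.547 0.294 0.03 ]
spool_clamp 0.63 [450. 198.] 466 lo [ 0.361 -0.457 -0.   ] hi [ 0.567 -0.398  0.031]
spool_clamp 0.61 [432. 227.] 102 lo [ 0.337 -0.37   0.013] hi [ 0.362 -0.34   0.078]
gouge_a 0.97 [482. 189.] 495 lo [ 0.381 -0.548 -0.003] hi [ 0.605 -0.507  0.031]
gouge_a 0.71 [462. 198.] 466 lo [ 0.365 -0.49  -0.003] hi [ 0.565 -0.456  0.03 ]
gouge_a 0.63 [452. 198.] 476 lo [ 0.358 -0.457 -0.001] hi [ 0.569 -0.397  0.031]
0.9
```

```bash
python3 - <<'E'
from h import *
from scipy.spatial.transform import Rotation as Rn
q=current_orientation(); print(q, Rn.from_quat(q).as_matrix().round(3))
p=np.array(current_position())
servo_line([p[0],p[1],0.42],rate=0.3)
move_ptp([0.45,-0.005,0.42],q)
c=capture("wrist"); cv2.imwrite("pics/w1.png",c["image"]); np.savez("w1.npz",**c)
print("cam",-np.array(c["R"]).T@c["t"])
for n in ("stopper","jar"):
  for d in silhouettes("wrist",n)[:2]:
    P=region(c,d["region"])
    if len(P): print(n,round(d["conf"],2),np.round(d["xy"]),len(P),np.percentile(P,2,axis=0).round(3),np.percentile(P,98,axis=0).round(3))
v,u=np.nonzero(c["range_z"]>0); P=world(c,np.c_[u,v])
for lo,hi in ((.192,.21),(.155,.17),(.14,.155)):
    m=(abs(P[:,2]-(lo+hi)/2)<(hi-lo)/2)&(abs(P[:,0]-.51)<.06)&(abs(P[:,1]+.005)<.06)
    if m.sum()<5: print(lo,m.sum()); continue
    Q=P[m]; print(lo,m.sum(),Q[:,2].mean().round(4),cv2.minAreaRect((Q[:,:2]*1000).astype(np.float32)),Q.min(0).round(3),Q.max(0).round(3))
print(current_clock())
E
```

```text
[ 9.76997672e-01  2.13249959e-01  2.84918568e-06 -6.43778037e-05] [[ 0.909  0.417 -0.   ]
 [ 0.417 -0.909  0.   ]
 [ 0.    -0.    -1.   ]]
cam [0.51501564 0.02506984 0.58199313]
stopper 0.86 [333. 135.] 599 [ 0.495 -0.022  0.161] [0.527 0.013 0.203]
jar 0.75 [322. 120.] 1500 [ 0.473 -0.042  0.088] [0.55  0.034 0.151]
0.192 453 0.2014 ((511.3309326171875, -4.787717819213867), (38.063995361328125, 19.96731948852539), 57.16403579711914) [ 0.495 -0.024  0.192] [0.528 0.015 0.204]
0.155 130 0.163 ((511.0263671875, -5.430471420288086), (26.605560302734375, 35.36546325683594), 52.28449630737305) [ 0.494 -0.021  0.16 ] [0.529 0.012 0.167]
0.14 317 0.1498 ((512.3276977539062, -3.589550018310547), (45.682464599609375, 48.97777557373047), 59.19276809692383) [ 0.486 -0.03   0.142] [0.536 0.02  0.152]
3.925
```

View pics/w1.png

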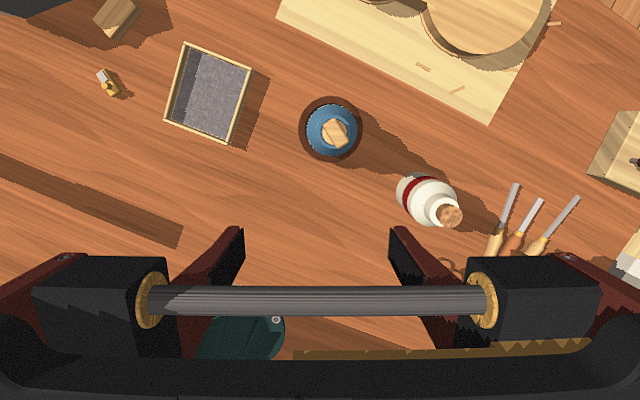

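View pics/scene0.png

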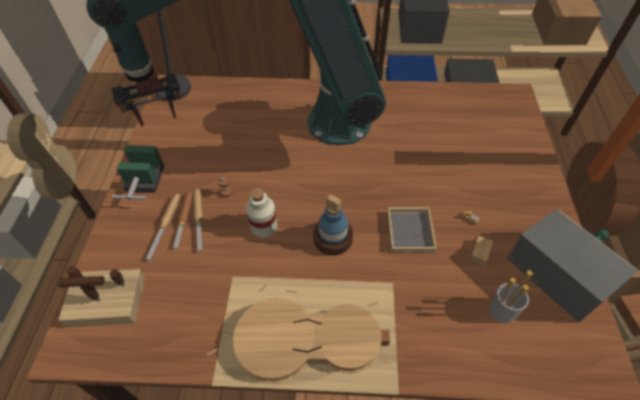

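```bash
cat >> h.py <<'E'
from scipy.spatial.transform import Rotation as Rn
A=np.radians(57.2); C=np.array([0.5115,-0.0045]); RIM=0.150
def quat(yaw,sgn=-1):
    y=sgn*np.array([np.cos(yaw),np.sin(yaw),0]); z=np.array([0,0,-1.]); return Rn.from_matrix(np.c_[np.cross(y,z),y,z]) 
E
python3 - <<'E'
from h import *
c=dict(np.load("w1.npz")); v,u=np.nonzero(c["range_z"]>0); P=world(c,np.c_[u,v])
Q=P[(P[:,2]>.197)&(P[:,2]<.21)&(abs(P[:,:2]-C)<.04).all(1)]
w,V=np.linalg.eigh(np.cov(Q[:,:2].T)); print(len(Q),Q.mean(0),np.sqrt(12*w),np.degrees(np.arctan2(V[1,1],V[0,1])), cv2.minAreaRect((Q[:,:2]*1000).astype(np.float32)))
for s in (1,-1): print(s,inverse_kinematics([*C,.163],quat(A,s).as_quat()))
E
```

```text
448 [ 0.51146236 -0.00450007  0.20152866] [0.01955106 0.03707342] 56.84232608440077 ((511.3029479980469, -4.91632080078125), (37.765228271484375, 19.95687484741211), 57.42441177368164)
1 [-1.43904738e-01  2.98910867e-01  1.77131876e+00 -4.44089210e-16
  1.07136303e+00 -1.14223307e+00]
-1 [-1.43904738e-01  2.98910867e-01  1.77131876e+00 -4.44089210e-16
  1.07136303e+00  1.99935958e+00]
```

```bash
python3 - <<'E'
from h import *
q=quat(A,1).as_quat()
move_ptp([*C,.30],q)
servo_line([*C,.163],rate=0.1,contact_N=5)
print(current_position(),current_force(),current_clock())
move_gripper(0.02)
print(current_finger_gap(),current_grip_force(),current_force(),current_torque(),current_clock())
E
```

```text
[ 0.51200863 -0.00459217  0.16356593] [-0.46928015 -0.87056539  0.58248737] 7.275
0.03834917295073443 29.996443390846252 [-1.1082778  -0.65199233 -0.02954551] [-0.19020336 -0.023546    0.05140338] 8.1
```

```bash
cat >> h.py <<'E'
XA=np.array([np.sin(A),-np.cos(A),0])
PIV=np.array([*C,RIM-0.010])
def rock(th,lift,rate=0.03):
    R=Rn.from_rotvec(th*XA)
    p=PIV+R.apply([0,0,0.0232])+[0,0,lift]
    servo_line(p,(R*quat(A,1)).as_quat(),rate=rate)
    f=np.array(current_force()); print(f"th {th:+.2f} lift {lift*1e3:.1f}mm F {f.round(1)} T {np.round(current_torque(),2)} gap {current_finger_gap():.4f} z {current_position()[2]:.4f} t {current_clock():.2f}",flush=True)
    return f
E
python3 - <<'E'
from h import *
for th in (.1,.2,0,-.2,0,.2): rock(th,0)
E
```

```text
th +0.10 lift 0.0mm F [-0.2  1.3  1.4] T [ 0.23 -0.11  0.26] gap 0.0382 z 0.1633 t 8.36
th +0.20 lift 0.0mm F [-1.8 -0.5  6.6] T [0.22 0.03 0.14] gap 0.0376 z 0.1635 t 8.63
th +0.00 lift 0.0mm F [-3.6 -2.9 14.5] T [-0.84  0.82 -0.04] gap 0.0380 z 0.1647 t 9.03
th -0.20 lift 0.0mm F [-3.8 -1.9 19.2] T [-1.13  1.12 -0.1 ] gap 0.0379 z 0.1650 t 9.38
th +0.00 lift 0.0mm F [-1.8 -1.3  9. ] T [0.13 0.01 0.13] gap 0.0378 z 0.1645 t 9.72
th +0.20 lift 0.0mm F [-0.9 -1.6  7.9] T [0.07 0.02 0.13] gap 0.0378 z 0.1636 t 10.12
```

```bash
python3 - <<'E'
from h import *
L=0;s=-1
for i in range(6):
    for k in (0,1):   # through upright to the other side
        L+=0.0006; f=rock(s*.2*k,L)
        if f[2]<-9: L-=0.001
    s=-s
print(L)
E
```

```text
th -0.00 lift 0.6mm F [-2.2 -5.1  9.7] T [-1.14  0.52 -0.15] gap 0.0376 z 0.1647 t 10.51
th -0.20 lift 1.2mm F [-2.3 -3.1 14.5] T [-1.11  0.67  0.01] gap 0.0376 z 0.1655 t 10.86
th +0.00 lift 1.8mm F [-1.1 -1.2  7.7] T [-0.16 -0.02 -0.02] gap 0.0379 z 0.1658 t 11.21
th +0.20 lift 2.4mm F [-1.2 -2.   6.3] T [-0.31 -0.01 -0.05] gap 0.0376 z 0.1653 t 11.60
th -0.00 lift 3.0mm F [-3.4 -6.3 11.3] T [-1.28  0.62 -0.01] gap 0.0378 z 0.1668 t 11.99
th -0.20 lift 3.6mm F [-4.1 -2.7 17.4] T [-1.11  0.87 -0.02] gap 0.0378 z 0.1678 t 12.34
th +0.00 lift 4.2mm F [-2.4 -2.2  7.3] T [-0.25  0.16  0.01] gap 0.0377 z 0.1679 t 12.69
th +0.20 lift 4.8mm F [-2.5 -3.6  5.9] T [-0.57  0.28 -0.07] gap 0.0377 z 0.1673 t 13.08
th -0.00 lift 5.4mm F [-4.2 -7.3  9.4] T [-1.53  0.8   0.04] gap 0.0381 z 0.1688 t 13.47
th -0.20 lift 6.0mm F [-0.2 -3.8  7.4] T [-1.03  0.29  0.05] gap 0.0380 z 0.1690 t 13.82
th +0.00 lift 6.6mm F [-2.  -3.4  4. ] T [-0.57  0.14  0.07] gap 0.0378 z 0.1697 t 14.18
th +0.20 lift 7.2mm F [-3.9 -5.2  1.2] T [-1.3   0.7  -0.01] gap 0.0383 z 0.1692 t 14.57
0.007199999999999999
```

```bash
python3 - <<'E'
from h import *
c=capture("scene"); im=cv2.resize(c["image"][150:260,270:400],None,fx=5,fy=5,interpolation=cv2.INTER_CUBIC); cv2.imwrite("pics/s2.png",im)
for n in ("jar","stopper"):
  for d in silhouettes("scene",n)[:2]:
    P=region(c,d["region"]); print(n,d["conf"],np.round(d["xy"]),len(P), np.percentile(P,[2,98],axis=0).round(3).tolist())
w=capture("wrist"); v,u=np.nonzero(w["range_z"]>0); P=world(w,np.c_[u,v])
m=(abs(P[:,:2]-C)<.05).all(1)&(P[:,2]<.3); Q=P[m]; print(len(Q),np.histogram(Q[:,2],bins=np.arange(.03,.3,.01)))
E
```

```text
jar 0.58 [335. 228.] 767 [[0.498, -0.044, 0.046], [0.554, 0.032, 0.15]]
stopper 0.49 [330. 204.] 178 [[0.501, -0.031, 0.145], [0.526, 0.002, 0.211]]
60718 (array([  678,  1319,    45,   100,   112,   208,   730,  1272,  1248,
         353,   265,   883,   362,   528,   653,   787,   917,  2978,
         757,   698,   445,   479,  1172, 10089, 13599, 10687]), array([0.03, 0.04, 0.05, 0.06, 0.07, 0.08, 0.09, 0.1 , 0.11, 0.12, 0.13,
       0.14, 0.15, 0.16, 0.17, 0.18, 0.19, 0.2 , 0.21, 0.22, 0.23, 0.24,
       0.25, 0.26, 0.27, 0.28, 0.29]))
```

View pics/s2.png

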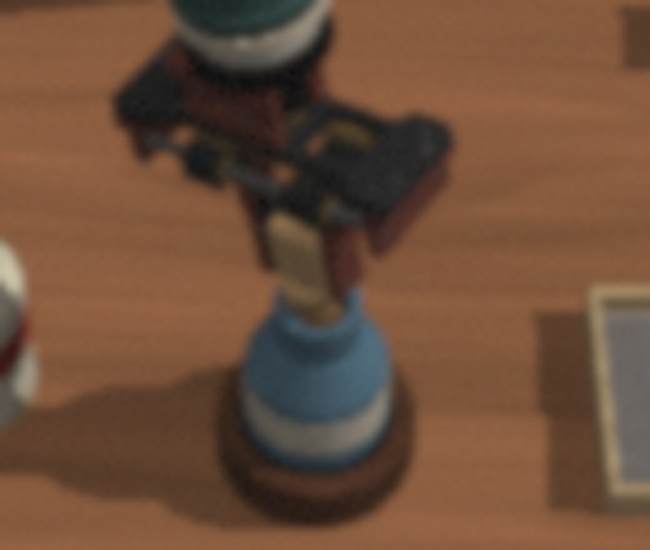

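The crop shows the gripper holding the tilted stopper, with cork showing above the rim near crop (320,315). The jar is still down (rim at z≈0.150), so it's walking out.

```bash
python3 - <<'E'
from h import *
L=.0072;s=-1
for i in range(6):
    for k in (0,1):
        L+=0.0008; f=rock(s*.2*k,L)
        if f[2]<-9: L-=0.0015
    s=-s
print(L)
c=capture("scene")
for n in ("jar","stopper"):
  for d in silhouettes("scene",n)[:2]:
    P=region(c,d["region"]); print(n,d["conf"],np.round(d["xy"]),len(P), np.percentile(P,[2,98],axis=0).round(3).tolist())
E
```

```text
th -0.00 lift 8.0mm F [-5.  -8.1  7. ] T [-1.77  1.03 -0.05] gap 0.0380 z 0.1712 t 15.16
th -0.20 lift 8.8mm F [-2.9 -6.6 12.6] T [-1.63  0.79 -0.  ] gap 0.0379 z 0.1727 t 15.51
th +0.00 lift 9.6mm F [-2.6 -4.9  3.4] T [-1.    0.44  0.03] gap 0.0381 z 0.1730 t 15.86
th +0.20 lift 10.4mm F [-8.4 -8.8  9.7] T [-1.62  1.42  0.03] gap 0.0380 z 0.1729 t 16.24
th -0.00 lift 11.2mm F [ -4.5 -10.7   7.2] T [-2.03  0.9   0.04] gap 0.0379 z 0.1745 t 16.62
th -0.20 lift 12.0mm F [-0.2 -5.5  5.2] T [-1.34 -0.01  0.08] gap 0.0377 z 0.1751 t 16.98
th +0.00 lift 12.8mm F [-3.4 -3.1  0.3] T [-0.62  0.51 -0.04] gap 0.0379 z 0.1757 t 17.32
th +0.20 lift 13.6mm F [ 0.2 -0.7 -1.2] T [-0.08 -0.09 -0.02] gap 0.0377 z 0.1762 t 17.71
th -0.00 lift 14.4mm F [2.5 2.2 3.9] T [ 0.44 -0.66 -0.05] gap 0.0381 z 0.1783 t 18.09
th -0.20 lift 15.2mm F [-0.8 -1.2 -1.3] T [ 0.08 -0.19 -0.03] gap 0.0379 z 0.1770 t 18.44
th +0.00 lift 16.0mm F [-0.5 -0.6 -0.3] T [ 0.03 -0.11  0.03] gap 0.0379 z 0.1794 t 18.79
th +0.20 lift 16.8mm F [-0.5 -0.2 -0. ] T [-0.04 -0.09 -0.03] gap 0.0379 z 0.1794 t 19.18
0.016800000000000002
stopper 0.49 [330. 201.] 205 [[0.5, -0.031, 0.147], [0.526, 0.003, 0.22]]
stopper 0.15 [258. 213.] 1158 [[0.452, -0.259, 0.002], [0.515, -0.182, 0.168]]
```

```bash
python3 - <<'E'
from h import *
rock(0,.018)
servo_line([*C,.25],rate=0.08); print("lift",current_force(),current_finger_gap(),current_clock())
sleep(.3)
c=capture("scene"); cv2.imwrite("pics/s3.png",cv2.resize(c["image"][130:270,250:450],None,fx=4,fy=4,interpolation=cv2.INTER_CUBIC))
for d in silhouettes("scene","jar")[:1]:
    print("jar",np.percentile(region(c,d["region"]),[2,99],axis=0).round(3).tolist())
T=[.475,.229]
q=quat(A,1).as_quat()
servo_line([*T,.25],q,rate=.15)
servo_line([*T,.07],q,rate=.12)
print("hit",servo_line([*T,.030],q,rate=.02,contact_N=4),current_position(),current_force(),current_finger_gap(),current_clock())
sleep(.4); print(current_force(),current_clock())
c=capture("scene"); cv2.imwrite("pics/s4.png",cv2.resize(c["image"][150:270,330:490],None,fx=4,fy=4,interpolation=cv2.INTER_CUBIC))
E
```

```text
th +0.00 lift 18.0mm F [ 0.1  0.7 -2.1] T [ 0.02 -0.11  0.02] gap 0.0379 z 0.1810 t 19.71
lift [-0.46828587  0.47934584 -0.79256637] 0.037767236137168994 20.7167
jar [[0.492, -0.042, 0.048], [0.554, 0.033, 0.153]]
hit True [0.47490405 0.22885333 0.04144789] [-0.05622923 -0.16401113  4.78617606] 0.03783905877638618 25.8167
[ 0.21598859 -0.30097086  5.13916173] 26.2167
```

View pics/s4.png

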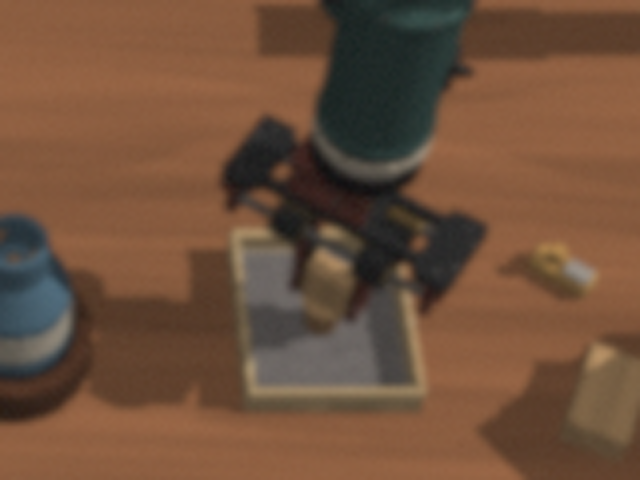

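The stopper stands upright in the middle of the tray at crop (325,285), still held. The jar at crop (20,300) is open and down in its foot. Contact came at TCP z 0.0414, against about 0.041 expected.

```bash
python3 - <<'E'
from h import *
move_gripper(.07); print(current_finger_gap(),current_grip_force())
servo_line([.475,.229,.26],rate=.12)
sleep(.3)
c=capture("scene"); cv2.imwrite("pics/s5.png",cv2.resize(c["image"][150:270,240:490],None,fx=3,fy=3,interpolation=cv2.INTER_CUBIC))
for n in ("stopper","jar","spare_jar"):
  for d in silhouettes("scene",n)[:2]:
    P=region(c,d["region"]); print(n,d["conf"],np.round(d["xy"]), np.percentile(P,[2,98],axis=0).round(3).tolist())
print(current_force(),current_clock())
E
```

```text
0.06985289223720283 0.0
stopper 0.64 [411. 224.] [[0.463, 0.208, 0.007], [0.493, 0.243, 0.084]]
spare_jar 0.22 [332. 229.] [[0.491, -0.045, 0.047], [0.554, 0.03, 0.15]]
[ 0.48828063 -0.01565653  0.09057002] 29.425
```

View pics/s5.png

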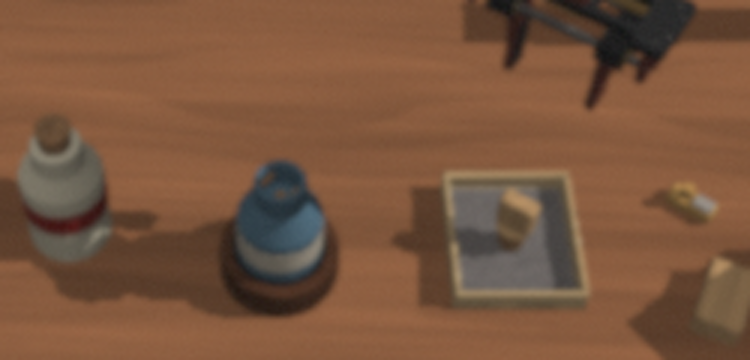

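The stopper stands alone in the tray at crop (517,218), and the gripper is clear. The blue jar is down at crop (280,225), and the white jar at crop (65,190) is where it was.

```bash
python3 -c "
from bench import *
print(close_job())"
```

```text
the job is handed in; nothing more can be done
None
```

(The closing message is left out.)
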